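# Seat a bottle cap with the guarded lever press

## Robot

A 7-joint arm with a two-finger parallel gripper is mounted at the origin on the work surface. World frame = base frame: x ahead of the robot, y to its left, z up, the work surface at z = 0. Lengths are in m, angles in degrees, forces in N, time in s.
With the tool pointing down it reaches from about 0.35 to 0.9 m from the base axis. Payload 8.1 kg.
Tool frame: the origin (TCP) lies on the centre line of the jaws, within the pads' length; the fingertips stand 8 mm ahead of it and the grasp point (between the pads) lies 11 mm behind it; z points along the fingers, y is the direction in which the jaws open and shut (so a half turn about z gives the same grasp; the last joint's range is limited). The gripper opens to 92 mm and grips with 3 to 60 N. Pads are 19 mm wide; open, the fingers measure 130 mm over their backs; the gripper's body (75 mm by 190 mm) begins 47 mm behind the grasp point.
Start: joints at [-80.191, 24.895, 1.432, 90.138, -0.665, 64.973, -4.303], TCP at [0.169, 0.602, 0.235] pointing down, gripper open.
Joint ranges: [-149.89, 149.89], [-25.12, 119.58], [-72.63, 75.52], [4.76, 147.25], [-75.54, 255.54], [6.69, 114.76], [-157.13, 157.13]. Speed limits (degrees/s): [127.2, 127.2, 172.46, 172.46, 180, 180, 180].

## Interface

Orientations are given as a 3x3 rotation matrix whose columns are the frame's x, y, z axes.
In Python, from bench import ctrl, imaging, order, boxes_of, pinpoint gives the robot as it stands.
- The arm moves only by the tool play_rows, never from a script. Its argument "increments" is a list of rows, each a list of 5 numbers: the shift along the tool's x, y, z in cm, then the turn about the tool's z in degrees, then the closure, from 0 (fully open) to 1 (shut). A call has 1 to 8 rows; each row is the pose to reach, as a shift and turn from the pose measured when the call began, along the tool's axes at that moment; what a row does not reach only later rows make up. A row lasts 1/10 s, in which the tool goes at most 50 mm and 8.59 degrees, less where a joint would pass 70% of its speed; a pose out of reach is approached as far as the arm can. A call with a gripper value outside its range is refused whole. The fingers move at their own pace and stop on an object; "grip_force" is the grip in N (left out, the last holds). Time passes only in rows, so rows that repeat a pose let the fingers close. It gives the time, the measured TCP pose, the force and the opening at its end, in the units of the state.
- ctrl.get_obs(): the state, without advancing time (a new reading comes with each control period).
- imaging.snapshot(name): name is "side" or "top" or "wrist"; returns a dict with "pixels" (420x560x3 uint8, red, green, blue), "fx", "fy", "cx", "cy" (pixels), "origin" and "rotation" of the camera in the world. Camera axes: x right, y down, z forward; pixel columns grow to the right and rows downward; lengths in m; the calibration is good to about 2 mm. A picture is of the moment at which its call begins. There is no depth.
- order.close_job(): hands the job in, once; it reports no verdict.
Trained networks look in a picture, given as the dict that the camera call returned (one of the last four; its "shot" number tells which), for a name from the list of things; names that differ only in an ending like _2 or _b are one class to them, and where a whole thing is asked for, a point or a joint stands for the part that bears it (a point fixed in the world has none). Each returns a list of dicts, best first, with "score" (0 to 1); they miss things now and then, are a little off and sometimes report something else, mostly with a low value. They report only what shows in the picture. A call takes as long as a camera call.
- boxes_of(picture, thing): "location" ([x, y, z] in m, in the coordinates of the camera as it stood for that picture, good to about 4 mm: the middle of the surface that is visible of it).
- pinpoint(picture, thing): "location" ([x, y, z] in m, in the coordinates of the camera as it stood for that picture, good to about 4 mm: a listed point, or the origin of a listed thing).
The state is a dict: "clock": time; "qpos": joint angles; "qvel": joint speeds; "effort": joint torques, N m; "eef_pos": TCP position; "eef_rot": TCP orientation; "wrist_force": force on the tool from outside, world axes, zero at the start; "torque": the same for the moment, N m; "finger_gap": opening from 0.0 (shut) to 1.0 (fully open).
Only numpy, scipy, OpenCV 4.12 (cv2) and the standard library are available. Lean on these libraries where they do the work, as an engineer would, in place of code of your own. Each camera call takes 0.05 s, during which the arm holds its last target. There are 200 camera calls.

## Task

A sample bottle stands in the capping press with its push-on cap still standing proud. Reach in through the hand window in the top of the guard with the fingertips, press the lever pad down until the cap is fully seated on the bottle, then let the lever come back up and withdraw clear of the window. Do not touch the guard, nor the bottle and its cap, and leave the other things on the bench where they stand.

Things in the scene. Friction and masses are not known exactly. Their poses are not given: they have to be found in the camera images.
- press: Grey hand-lever capping press, fixed to the bench: base plate 220 x 150 mm, column at the rear, ram guide arm, ring-shaped bottle nest. Origin on the bench surface under the nest (on the ram axis); x axis points to the rear of the press (column), so its front and the lever pad lie at -x; y is across it, z up.
- lever: Steel lever from its pivot on the rear column forward over the ram, with a flat black rubber pad at the front end, 40 mm front to back x 50 mm across x 16 mm thick. Origin on the pivot (aim at pad_top instead). A spring brings it back up. Pressing the pad takes 4 N at first, 10 to 13 N while the cap slides on, then it stops firmly; 18 to 20 N makes sure.
- pad_top (a point): Centre of the lever pad's upper face. At rest 184 mm above the bench, 22 mm below the guard's top face, 80 mm in front of the ram axis (x = -80 mm in the press's frame). Pressed, the ram meets the cap after 5 to 9 mm of pad travel; with the cap seated the pad is about 18 mm lower than at rest. The pad tilts 0.065 rad up at the front at rest, as much down when pressed.
- guard: Guard fixed over the press: aluminium posts, clear sides and shut clear front door, 270 (x) x 190 (y) x 206 mm high. Its top is a 6 mm sheet, white painted steel round the window, clear plastic behind it. Origin on the bench; axes as the press, but it may stand up to 8 mm left or right of the press's centre line. It must not be touched.
- window (a point): Centre of the hand window, in the plane of the guard's top face (206 mm above the bench). The opening is a plain rectangle, 90 mm along the guard's x and 100 mm along its y, straight down through the 6 mm sheet, with wider free space below it. The lever pad lies under it.
- bottle: Small amber glass sample bottle, 39 mm diameter, 70 mm to the top of its neck, about 110 g, loose in the ring-shaped nest of the press. Origin at the centre of its underside, which stands 18 mm above the bench.
- cap (a joint): How far the white push-on cap (31 mm diameter, 16 mm tall) has been pushed on to the bottle, m: 0 to 0.0015 at the start (standing proud), 0.006 fully seated. It stays where it is pushed.
- cap_top (a point): Centre of the cap's top face: 78 mm above the bottle's underside when proud, 72 mm when seated.
- capped_bottle: Bystander: the same kind of bottle, 39 mm diameter, 72 mm tall, already capped, standing on the bench to the right of the press near its front. Origin at its underside.
- can: Bystander: yellow drinks can with a bare metal top, 66 mm diameter, 115 mm tall, standing to the left of the press. Origin at its underside.
- flask: Bystander: conical glass flask, 66 mm diameter, 105 mm tall, standing to the right of the press. Origin at its underside.

How it is judged (in metres and radians):
On the way:
1. the lever is pressed down by the fingers until the cap is fully seated (value of joint cap above 0.0045 m and z of pad_top in the frame of press below 0.171 m and contact force between the fingers and lever above 1 N), for 0.2 s.
At the end, for the whole second after the job is handed in: Cap pushed on to within 1.5 mm of its full 6 mm; lever back up (pad within 4 mm of rest height); bottle upright in its nest, within 6 mm of the ram axis; bystanders within 20 mm of their starts; fingers withdrawn (grasp point 20 mm or more above the window, or 150 mm to the side) (value of joint cap above 0.0045 m and z of pad_top in the frame of press above 0.18 m and horizontal distance between bottle and press below 0.006 m and height (world z) of bottle below 0.024 m and angle between bottle's own z axis and vertical below 0.08 rad and linear speed of bottle below 0.02 m/s and distance of each of capped_bottle, can, flask from where it was at the start of the episode below 0.02 m and (z of the grasp point in the frame of window above 0.02 m or horizontal distance between the grasp point and window above 0.15 m)); the robot touches nothing.
It fails at once if the guard is touched (contact force between any of the fingers, the arm and guard above 0.5 N).
It fails at once if the bottle or its cap is touched by the robot (contact force between any of the fingers, the arm and bottle above 0.5 N).
It fails at once if the bottle is lifted out of its nest (distance of bottle from where it was at the start of the episode above 0.015 m).
It fails at once if a bystander is moved (distance of any of capped_bottle, can, flask from where it was at the start of the episode above 0.02 m).
It also fails if it takes over 32 s, if anything falls off the work surface, if the arm or the gripper's body presses on something with over 40 N, if the wrist force passes 120 N, or if a joint passes its speed limit or range.

## Working session

There is one attempt and no reset: what is moved stays moved. The work goes in short steps, Python scripts to look and compute and a tool call to move; the robot and the scene stay as the last step left them, time stands still between calls to the robot, and variables do not carry over. Pictures are saved under pics/ and viewed, about 8 in all and at most 12, crops included, and the job is handed in when it is done.

Besides the shell and the picture viewer there is one more tool, called as name(argument=value, ...), one argument or row to a line, values as JSON. play_rows: Moves the arm, as the interface text tells. Its arguments: {"type":"object","properties":{"increments":{"type":"array","items":{"type":"array","items":{"type":"number"}}},"grip_force":{"type":"number"}},"required":["increments"]}

```bash
mkdir -p pics
cat > h.py <<'E'
import numpy as np, cv2
from bench import ctrl, imaging, order, boxes_of, pinpoint
def look(cam,things,save=None):
    s=imaging.snapshot(cam); R=np.array(s["rotation"]);o=np.array(s["origin"])
    if save: cv2.imwrite("pics/"+save,cv2.cvtColor(s["pixels"],cv2.COLOR_RGB2BGR))
    for t in things:
        for d in pinpoint(s,t)[:2]:
            p=np.array(d["location"]); w=R@p+o
            print(cam,t,round(d["score"],2),w.round(4),(s["fx"]*p[0]/p[2]+s["cx"]).round(0),(s["fy"]*p[1]/p[2]+s["cy"]).round(0))
    return s
def proj(s,w):
    p=np.array(s["rotation"]).T@(np.array(w)-s["origin"]);return [s["fx"]*p[0]/p[2]+s["cx"],s["fy"]*p[1]/p[2]+s["cy"]]
E
python3 - <<'E'
from h import *
T=["press","pad_top","window","guard","bottle","capped_bottle","can","flask","lever"]
for c in("top","side"):look(c,T,c+"0.png")
o=ctrl.get_obs();print(o["clock"],o["eef_pos"],np.round(o["eef_rot"],3),o["wrist_force"],o["finger_gap"])
a=cv2.imread("pics/top0.png");b=cv2.imread("pics/side0.png")
cv2.imwrite("pics/both.png",cv2.resize(np.vstack([a,b]),(0,0),fx=.71,fy=.71))
E
```

```text
top press 0.75 [ 0.639  -0.0329  0.0008] 314.0 224.0
top pad_top 0.9 [ 0.5646 -0.0597  0.1833] 337.0 251.0
top capped_bottle 0.8 [ 0.6126 -0.2318 -0.0024] 397.0 236.0
top can 0.77 [0.5401 0.1195 0.0018] 250.0 264.0
top flask 0.83 [ 0.7797 -0.1787  0.0029] 374.0 168.0
side press 0.87 [ 0.6427 -0.0315  0.0008] 316.0 239.0
side press 0.54 [ 0.6101 -0.2291 -0.0009] 406.0 260.0
side pad_top 0.9 [ 0.5621 -0.0561  0.1812] 336.0 242.0
side window 0.69 [ 0.5585 -0.053   0.2051] 336.0 238.0
side bottle 0.51 [ 0.6362 -0.0345  0.0204] 318.0 238.0
side capped_bottle 0.7 [ 0.6075 -0.2315 -0.0012] 407.0 262.0
side can 0.87 [ 0.5403  0.1215 -0.0067] 243.0 278.0
side flask 0.78 [ 7.759e-01 -1.745e-01 -6.000e-04] 378.0 193.0
side flask 0.35 [ 0.5612 -0.0537  0.2069] 337.0 236.0
side lever 0.62 [ 0.5616 -0.0566  0.1811] 336.0 242.0
1.0 [0.16901196 0.60169411 0.23472953] [[-0.963  0.27   0.   ]
 [ 0.27   0.963 -0.   ]
 [-0.    -0.    -1.   ]] [-0.58448552  0.07400568  0.23265589] 0.9993574253164909
```

View pics/top0.png

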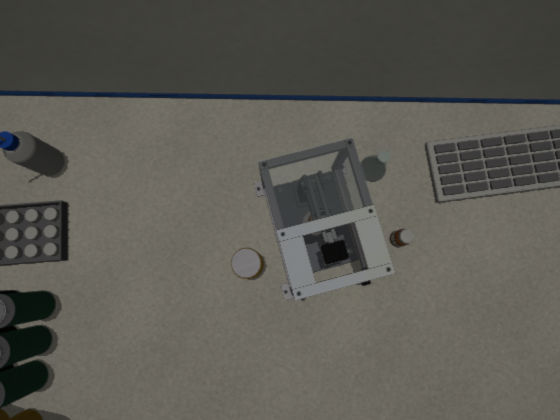

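View pics/side0.png

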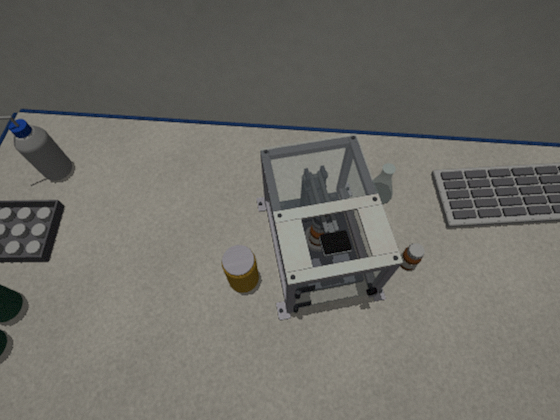

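The press sits at about (0.64, -0.03) with yaw near 18°, and the window and pad are at about (0.56, -0.056). In the top picture the window is around pixel (333, 250). I'll raise the tool and move to hover above it.

play_rows(
  increments=[
    [-3,-3,-2,-4,0.3],
    [-6.5,-6,-4,-8,0.6],
    [-10,-9.5,-6,-12,1],
    [-13.5,-13,-8,-16,1],
    [-17,-16.5,-10,-20,1],
    [-20.5,-20,-11.5,-24,1],
    [-24,-23.5,-11.5,-28,1],
    [-27.5,-26.5,-11.5,-34,1],
  ],
  grip_force=30,
)

```text
clock: 1.8
eef_pos: [0.3589, 0.2766, 0.3508]
eef_rot: [[-0.948, -0.317, 0.001], [-0.317, 0.948, 0.002], [-0.002, 0.001, -1.0]]
wrist_force: [0.7, 0.2, -1.0]
finger_gap: 0.354
```

Run:
```python
from h import *
o=ctrl.get_obs();R=np.array(o["eef_rot"]);print(o["clock"],o["eef_pos"],R.round(3),o["finger_gap"])
print((R.T@(np.array([.562,-.056,.35])-o["eef_pos"])*100).round(2))
```

```text
1.8 [0.35892127 0.27657111 0.35075642] [[-0.948 -0.317  0.001]
 [-0.317  0.948  0.002]
 [-0.002  0.001 -1.   ]] 0.35435555820221504
[ -8.7  -37.98   0.04]
```

play_rows(
  increments=[
    [-1,-4.5,0,0,1],
    [-2,-9,0,0,1],
    [-3,-13.5,0,0,1],
    [-4.2,-18,0,0,1],
    [-5.4,-23,0,0,1],
    [-6.5,-28,0,0,1],
    [-7.5,-33,0,0,1],
    [-8.7,-38,0,0,1],
  ],
)

```text
clock: 2.6
eef_pos: [0.56, -0.0538, 0.3508]
eef_rot: [[-0.948, -0.318, 0.002], [-0.318, 0.948, 0.002], [-0.003, 0.001, -1.0]]
wrist_force: [0.7, 0.6, 0.8]
finger_gap: 0.004
```

play_rows(
  increments=[
    [0,0,0,0,1],
    [0,0,0,0,1],
    [0,0,0,0,1],
  ],
)

```text
clock: 2.9
eef_pos: [0.5598, -0.0526, 0.3507]
eef_rot: [[-0.948, -0.319, 0.002], [-0.319, 0.948, 0.003], [-0.003, 0.002, -1.0]]
wrist_force: [0.7, 1.1, -0.1]
finger_gap: 0.003
```

Run:
```python
from h import *
o=ctrl.get_obs();R=np.array(o["eef_rot"]);print(o["clock"],o["eef_pos"],R.round(3),o["wrist_force"],o["finger_gap"])
s=look("wrist",["pad_top","window","guard","press","lever"],"w1.png")
for c in ("top","side"):look(c,["pad_top","window"])
print(proj(s,[.562,-.056,.206]))
```

```text
2.9 [ 0.5597668  -0.05258543  0.35065585] [[-0.948 -0.319  0.002]
 [-0.319  0.948  0.003]
 [-0.003  0.002 -1.   ]] [ 0.73395617  1.1278869  -0.09382496] 0.0031952840735782954
wrist pad_top 0.94 [ 0.5583 -0.0578  0.1841] 274.0 187.0
wrist press 0.67 [ 0.6422 -0.0302  0.0043] 275.0 220.0
top pad_top 0.55 [ 0.5635 -0.0541  0.1812] 334.0 252.0
[np.float64(274.07431770242187), np.float64(195.75438212618656)]
```

View pics/w1.png

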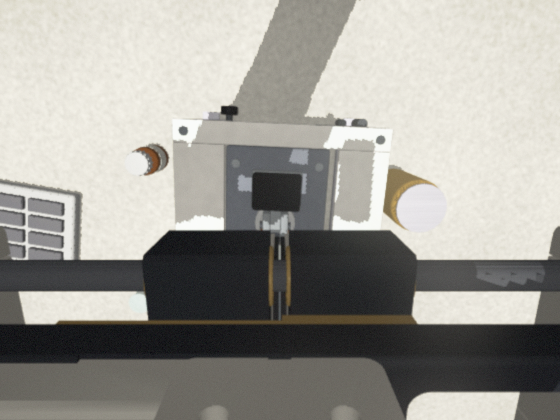

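The wrist picture shows the pad around (276, 191). The window edges are near x = 225 and 335, and its front edge is near y = 147. I'll zoom in with the expected window outline drawn on.

Run:
```python
from h import *
s=look("wrist",[]);R=np.array(s["rotation"]);o=np.array(s["origin"])
im=cv2.cvtColor(s["pixels"],cv2.COLOR_RGB2BGR)[110:260,160:400]
cv2.imwrite("pics/w2.png",cv2.resize(im,(768,480),interpolation=cv2.INTER_CUBIC))
np.savez("s.npz",**{k:s[k] for k in("fx","fy","cx","cy","origin","rotation")})
print(s["fx"],o,R.round(3))
```

```text
334.69018529102703 [ 0.49822444 -0.07406836  0.50028478] [[-0.318  0.919  0.234]
 [ 0.948  0.308  0.079]
 [ 0.001  0.247 -0.969]]
```

View pics/w2.png

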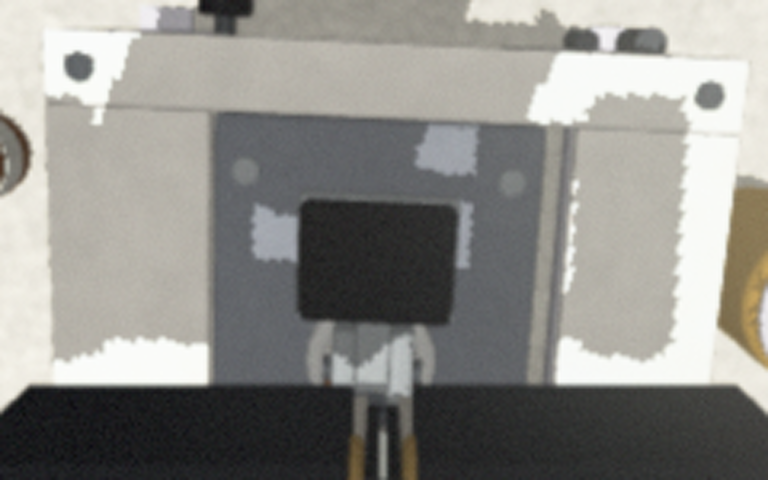

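Run:
```python
from h import *
s=np.load("s.npz");R=s["rotation"];o=s["origin"]
def w(u,v,z=.206):
    r=R@np.array([(160+u/3.2-s["cx"])/s["fx"],(110+v/3.2-s["cy"])/s["fy"],1]);return o+r*(z-o[2])/r[2]
FL,FR=w(212,111),w(568,126);L2,R2=w(208,350),w(556,370)
GL,GR=w(45,30),w(746,62)
print("win front L,R",FL,FR,np.linalg.norm(FL-FR),"guard front",GL,GR,np.linalg.norm(GL-GR))
y=(GL-GR);y=-y/np.linalg.norm(y);x=np.array([y[1],-y[0],0]);print("yaw",np.degrees(np.arctan2(x[1],x[0])))
d=R2-FR;print("right edge dir yaw",np.degrees(np.arctan2(d[1],d[0])));d=L2-FL;print(np.degrees(np.arctan2(d[1],d[0])))
c=(FL+FR)/2+.045*x;print("window",c)
P=[w(301,200,.185),w(458,206,.185),w(450,324,.183),w(298,318,.183)];pc=np.mean(P,0);print("pad",pc,np.linalg.norm(P[0]-P[1]),np.linalg.norm(P[1]-P[2]))
q=ctrl.get_obs();T=np.array(q["eef_rot"]);e=np.array(q["eef_pos"])
print("pad in window frame",x@(pc-c),y@(pc-c))
print("TCP->pad cm",T.T@(pc-e)*100, "win",T.T@(c-e)*100)
```

```text
win front L,R [ 0.53245796 -0.11077747  0.206     ] [ 0.50554169 -0.01783662  0.206     ] 0.09675994820156625 guard front [ 0.52615886 -0.15888189  0.206     ] [0.47449103 0.02133203 0.206     ] 0.18747432214728424
yaw 15.997742805052045
right edge dir yaw 18.154103600399967
15.335183374469786
window [ 0.56225709 -0.05190507  0.206     ]
pad [ 0.56267834 -0.05367465  0.184     ] 0.04660246634188294 0.036951892982899325
pad in window frame -8.276006640363057e-05 -0.0018171442641940335
TCP->pad cm [-0.20949082 -0.09981894 16.68008655] win [-0.23191904  0.08417631 14.4803749 ]
```

play_rows(
  increments=[
    [-0.2,-0.1,3,0,1],
    [-0.2,-0.1,6,0,1],
    [-0.2,-0.1,9,0,1],
    [-0.2,-0.1,11,0,1],
    [-0.2,-0.1,12,0,1],
    [-0.2,-0.1,12,0,1],
  ],
)

```text
clock: 4.15
eef_pos: [0.5619, -0.0538, 0.2298]
eef_rot: [[-0.948, -0.318, 0.0], [-0.318, 0.948, 0.002], [-0.001, 0.002, -1.0]]
wrist_force: [-0.0, 0.7, 0.1]
finger_gap: -0.002
```

Run:
```python
from h import *
look("side",[]);s=look("side",[]);t=look("top",[])
f=lambda s,a:cv2.resize(cv2.cvtColor(s["pixels"],cv2.COLOR_RGB2BGR)[a[0]:a[0]+150,a[1]:a[1]+130],None,fx=3,fy=3,interpolation=2)
cv2.imwrite("pics/c3.png",np.hstack([f(s,(170,260)),f(t,(170,270))]))
```

```text
(no output)
```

View pics/c3.png

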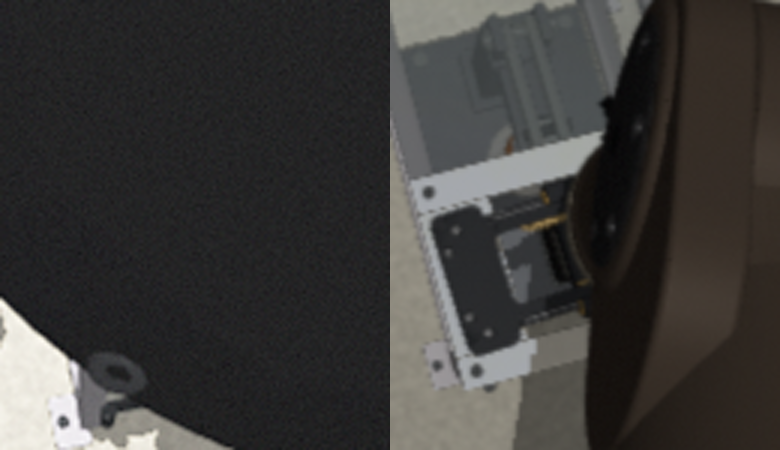

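The fixed views are blocked by the arm, as expected, and the tool is over the window in the top view. I'll descend to just above the pad.

play_rows(
  increments=[
    [0,0,1,0,1],
    [0,0,2,0,1],
    [0,0,3,0,1],
    [0,0,3.5,0,1],
    [0,0,3.8,0,1],
    [0,0,4.1,0,1],
    [0,0,4.4,0,1],
    [0,0,4.4,0,1],
  ],
)

```text
clock: 5.1
eef_pos: [0.5633, -0.054, 0.188]
eef_rot: [[-0.948, -0.318, 0.004], [-0.318, 0.948, 0.002], [-0.004, 0.001, -1.0]]
wrist_force: [-2.7, 0.2, 4.6]
finger_gap: 0.006
```

play_rows(
  increments=[
    [0,0,0.3,0,1],
    [0,0,0.6,0,1],
    [0,0,0.9,0,1],
    [0,0,1.2,0,1],
    [0,0,1.4,0,1],
    [0,0,1.5,0,1],
    [0,0,1.5,0,1],
  ],
)

```text
clock: 5.8
eef_pos: [0.5629, -0.0543, 0.1738]
eef_rot: [[-0.948, -0.317, 0.004], [-0.317, 0.948, 0.002], [-0.004, 0.001, -1.0]]
wrist_force: [-8.0, -0.0, 12.5]
finger_gap: 0.004
```

play_rows(
  increments=[
    [0,0,0.2,0,1],
    [0,0,0.3,0,1],
    [0,0,0.3,0,1],
    [0,0,0.3,0,1],
  ],
)

```text
clock: 6.2
eef_pos: [0.5629, -0.0544, 0.1729]
eef_rot: [[-0.948, -0.317, 0.005], [-0.317, 0.948, 0.003], [-0.005, 0.002, -1.0]]
wrist_force: [-10.6, 1.7, 24.1]
finger_gap: 0.005
```

The lever has hit a firm stop: 24 N, with the tips 19 mm down. I'll hold briefly, then withdraw.

play_rows(
  increments=[
    [0,0,0.2,0,1],
    [0,0,0.2,0,1],
    [0,0,0.2,0,1],
    [0,0,0.2,0,1],
  ],
)

```text
clock: 6.6
eef_pos: [0.5628, -0.0544, 0.173]
eef_rot: [[-0.949, -0.317, 0.006], [-0.317, 0.949, 0.005], [-0.007, 0.003, -1.0]]
wrist_force: [-10.6, 1.0, 23.9]
finger_gap: 0.005
```

play_rows(
  increments=[
    [0,0,-0.5,0,1],
    [0,0,-1,0,1],
    [0,0,-2,0,1],
    [0,0,-3.5,0,1],
    [0,0,-6,0,1],
    [0,0,-9,0,1],
    [0,0,-13,0,1],
    [0,0,-17,0,1],
  ],
)

```text
clock: 7.4
eef_pos: [0.5615, -0.0553, 0.3445]
eef_rot: [[-0.949, -0.317, 0.005], [-0.317, 0.949, 0.004], [-0.006, 0.002, -1.0]]
wrist_force: [0.7, 0.9, 1.0]
finger_gap: 0.006
```

play_rows(
  increments=[
    [-2,4,-1,0,1],
    [-1,9,-2,0,1],
    [0,14,-2,0,1],
    [0,19,-2,0,1],
    [0,24,-2,0,1],
    [0,29,-2,0,1],
    [0,29,-2,0,1],
    [0,29,-2,0,1],
  ],
)

```text
clock: 8.2
eef_pos: [0.469, 0.2212, 0.3653]
eef_rot: [[-0.947, -0.32, 0.005], [-0.32, 0.947, 0.004], [-0.006, 0.002, -1.0]]
wrist_force: [-0.3, -0.7, -0.1]
finger_gap: 0.007
```

Run:
```python
from h import *
o=ctrl.get_obs();print(o["clock"],o["eef_pos"],o["wrist_force"])
T=["pad_top","cap_top","bottle","capped_bottle","can","flask"]
s=look("top",T);s=look("side",T)
cv2.imwrite("pics/e.png",cv2.resize(cv2.cvtColor(s["pixels"],cv2.COLOR_RGB2BGR)[130:330,220:440],None,fx=3,fy=3,interpolation=2))
```

```text
8.2 [0.46904313 0.22118158 0.36527279] [-0.25424341 -0.74432141 -0.05440078]
top pad_top 0.69 [ 0.5638 -0.0597  0.185 ] 337.0 251.0
top capped_bottle 0.56 [ 0.612  -0.232  -0.0015] 397.0 237.0
top can 0.9 [0.5417 0.1188 0.0024] 250.0 263.0
top flask 0.94 [ 0.7775 -0.1779  0.0061] 374.0 168.0
side pad_top 0.65 [ 0.5594 -0.0568  0.1836] 337.0 243.0
side cap_top 0.37 [ 0.6463 -0.0339  0.0874] 320.0 221.0
side bottle 0.49 [ 0.6387 -0.0346  0.0164] 318.0 238.0
side capped_bottle 0.66 [ 6.075e-01 -2.291e-01  5.000e-04] 406.0 261.0
side can 0.66 [ 0.5401  0.1202 -0.0055] 243.0 278.0
side flask 0.81 [ 0.7765 -0.1748  0.0022] 379.0 192.0
```

View pics/e.png

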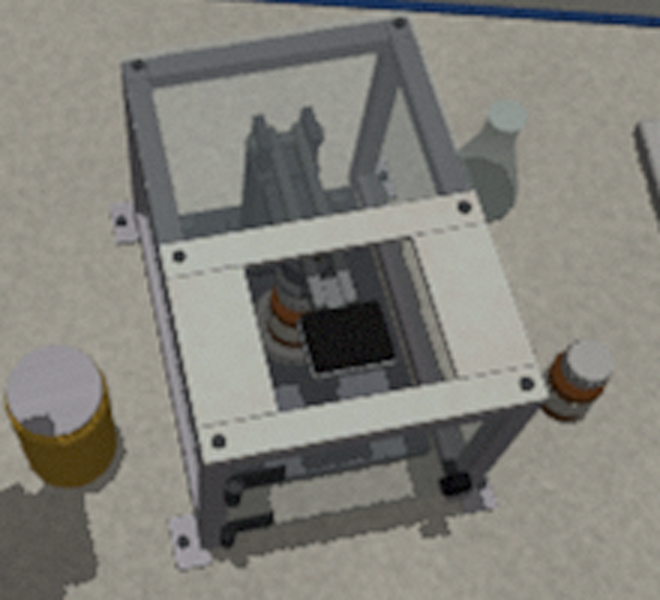

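The lever pad is back up (crop pixel 350, 337), the bottle is upright in its nest (287, 310), and the can, flask and capped bottle haven't moved. I'm handing the job in.

```bash
python3 -c "
from bench import order;print(order.close_job())"
```

```text
the job is handed in; nothing more can be done
None
```

I pressed the lever pad through the window with the fingers shut until it stopped firmly, held it there, then withdrew and handed the job in at about 8.2 s. The cap should be fully seated, though I inferred that from the lever rather than measuring it.

**Pressing:** The pad stopped about 19 mm below its rest height at about 24 N, a little over the advised 18–20 N. I held it there for more than 0.5 s.

**Last checks:**
- **Lever:** the pad is back up at 0.184–0.185 m.
- **Bottle:** it stands upright in its nest. The network put the cap top at 0.087 m against an expected 0.090 m when seated, but with a low score (0.37).
- **Bystanders:** the can, flask and capped bottle are within about 3 mm of where they were first measured.
- **Arm:** the tool is about 0.29 m to the side of the window, and the wrist force is near zero.

**Not confirmed:** While the fingers were in the window, the arm blocked both fixed cameras, so I couldn't see the clearance to the guard. The wrist showed up to about 11 N sideways during the press. I took this to be friction at the pad, because it was small at first contact, grew with the press force and vanished on release. The window network found the window only once, in the first side picture, so I fixed its position from the edges in the wrist picture; the two agree within about 4 mm.

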